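# Load a slide holder under the reader's spring clip

## Task

Load the yellow slide holder into the slide reader: press the red thumb bar of the reader's spring clip down with one fingertip so that the clip's nose rises, and keep it down while the other fingertip pushes the holder along the bay, beneath the nose, until it is fully home against the end stop. Then let the bar up so that the clip rests on the holder. Only push the holder, never lift it, and leave the other things on the bench where they are.

Things in the scene. Friction and masses are not known exactly. Their poses are not given: they have to be found in the camera images.
- reader: Slide reader, fixed: white housing, its top (bay floor) 30 mm above the bench. Origin at bench height under the bay's centre line; +x = way the holder is pushed, z up. Housing x -130 to 110 mm, y -58 to 107. Bay along x at y = 0, 43 mm wide between rails 5 mm high. Clip hinge axis along x at y = 32, z = 46, between blocks (8 mm long, x = -108 and 56) 50 mm high. Nothing on it is above 60 mm
- end_stop (a point): middle of the foot of the end stop's face, on the bay floor at the bay's far end: reader x = 70 mm, y = 0, z = 30. The stop is an aluminium bar across the bay, 14 mm high
- nose (a point): centre of the underside of the clip's red nose (moves with the clip). Shut: reader x = 42 mm, y = -9, z = 33, that is 3 mm above the bay floor, blocking the holder. The nose is 16 mm long along x, 10 mm along y
- thumb_bar (a point): centre of the upper face of the red thumb bar (moves with the clip), 106 mm long along reader x (-105 to 1 mm), 40 mm wide (y about 50 to 90): a fingertip can slide along it while pressing. Shut, it slopes up away from the bay at 0.34 rad, its outer edge about 60 mm above the bench. At clip = 0.34 it is level, its face 39.5 mm above the bench; fully pressed, its outer edge is at about 35 mm
- clip (a joint): angle of the spring clip, rad: 0 shut, 0.42 fully pressed (stop). Pressing the thumb bar increases it and lifts the nose; the holder passes beneath from about 0.22 up (0.25 to 0.40 is comfortable). The spring returns it; holding it open takes about 4 to 5 N at the bar's middle. Resting on the holder it reads about 0.19
- holder: Yellow slide holder, loose in the bay: plate 80 (x) x 40 (y) x 10 mm with a glass slide in it; at its rear (-x) end an upright tab 36 mm wide, 6 mm thick, top 24 mm above the underside. Origin: centre of the underside; front at x = 40 mm, rear face at -40, +x to the end stop. 40 to 90 g. Fully home its origin is at reader x = 30 mm; it starts 40 to 65 mm short of that, not yet under the nose
- spare: Leave alone: spare slide holder, blue, otherwise the same as the yellow one; lies on the bench beside the reader; origin at the centre of its underside
- beaker: Leave alone: glass beaker, 72 mm across, 92 mm tall; origin at the centre of its underside
- dropper: Leave alone: amber dropper bottle with a red cap, 32 mm across, 70 mm tall; origin at the centre of its underside
- tub: Leave alone: white plastic cup, 64 mm across, 60 mm tall; origin at the centre of its underside
- pen: Leave alone: black pen, 130 mm long with a steel point, 11 mm thick, long axis x; origin at the centre of its underside
- rack: Leave alone: yellow test tube rack, 60 x 120 mm, 55 mm tall (capped tubes in it reach 71 mm); origin at the centre of its underside
Not all that is in view belongs to the job. Of the things that look like the holder, the smallest one is meant.

How it is judged:
By the outcome, as a careful person would: the job done as asked, in the order asked, and still so for the second after the job is handed in, with the robot touching nothing.
It also fails if it takes over 38 s, if anything falls off the work surface, if the arm or the gripper's body presses on something with over 40 N, if the wrist force passes 120 N, or if a joint passes its speed limit or range.

## Robot

A 6-joint arm with a two-finger parallel gripper is mounted at the origin on the work surface. World frame = base frame: x ahead of the robot, y to its left, z up, the work surface at z = 0. Lengths are in m, angles in rad, forces in N, time in s.
With the tool pointing down it reaches from about 0.375 to 0.975 m from the base axis. Payload 3.8 kg.
Tool frame: the origin (TCP) lies at the very end of the fingers, on their centre line; the grasp point (between the pads) lies behind it (bot.tcp_to_grasp is the y of the grasp point in the tool frame, in m); y points along the fingers, z is the direction in which the jaws open and shut, and the axes are right-handed (so a half turn about y gives the same grasp; the last joint's range is limited). The gripper opens to 85 mm and grips with 20 to 120 N. Pads are 22 mm wide; open, the fingers measure 114 mm over their backs; the gripper's body (76 mm by 85 mm) begins 54 mm behind the grasp point. The pads swing forward as they close: fully open they stand 13 mm farther back than shut.
Start: joints at [-1.208, 0.264, 1.604, -0, 1.274, -0.037], TCP at [0.263, -0.622, 0.231] pointing down, gripper open.
Joint ranges: [-2.63, 2.63], [-0.94, 2.18], [0.31, 2.57], [-1.31, 4.45], [0, 2.66], [-2.55, 2.55]. Speed limits (rad/s): [2.57, 2.57, 3.14, 3.14, 3.14, 3.14].

## Interface

Orientations are given as a rotation vector (axis times angle).
In Python, from workcell import bot, optics, workorder gives the robot as it stands.
- The arm moves only by the shell command python3 -m handwheel 'ROWS' [FORCE]. ROWS is JSON, a list of rows, each a list of 7 numbers: the shift along the tool's x, y, z in m, then the turn, a rotation vector about the tool's x, y, z in rad, then the opening, from 0 (shut) to 1 (fully open). A call has 1 to 8 rows; each row shifts and turns the commanded pose from where the row before left it, along the tool's axes as they then stand; what a row does not reach is not made up. A row lasts 1/8 s, in which the tool goes at most 62.5 mm and 10.7 degrees, less where a joint would pass 70% of its speed; a pose out of reach is approached as far as the arm can. A call with a gripper value outside its range is refused whole. The fingers move at their own pace and stop on an object; FORCE is the grip in N (left out, the last holds). Time passes only in rows, so rows that do not move let the fingers close. It gives the time, the measured TCP pose, the force and the opening at its end, in the units of the state.
- bot.read_state(): the state, without advancing time (a new reading comes with each control period).
- optics.read_camera(name): name is "scene" or "top" or "wrist"; returns a dict with "image" (384x512x3 uint8, red, green, blue), "z_map" (384x512 float32, m along the optical axis (not along the pixel's ray), 0 where there is no reading), "mtx" (3x3 intrinsics, pixels), "dist" ([k1, k2, p1, p2, k3] as OpenCV has them; the pictures are not rectified), "world_from_camera" (4x4, takes a point from camera to world coordinates); the wrist camera has in their place "hand_eye" (4x4, takes a point from camera to tool coordinates, whose origin is the TCP and whose axes are the tool frame's). Camera axes: x right, y down, z forward; pixel columns grow to the right and rows downward; lengths in m; the calibration is good to about 2 mm. A picture is of the moment at which its call begins: read the wrist's pose just before it.
- workorder.finish_job(): hands the job in, once; it reports no verdict.
The state is a dict: "time": time; "q": joint angles; "joint_vel": joint speeds; "joint_torque": joint torques, N m; "tool_pos": TCP position; "tcp_rot": TCP orientation; "wrist_force": force on the tool from outside, world axes, zero at the start; "torque": the same for the moment, N m; "width": opening from 0.0 (shut) to 1.0 (fully open).
Only numpy, scipy, OpenCV 4.12 (cv2) and the standard library are available. Lean on these libraries where they do the work, as an engineer would, in place of code of your own. Each camera call takes 0.05 s, during which the arm holds its last target.

## Working session

There is one attempt and no reset: what is moved stays moved. The work goes in short steps, Python scripts to look and compute and a shell command to move; the robot and the scene stay as the last step left them, time stands still between calls to the robot, and variables do not carry over. Pictures are saved under pics/ and viewed, and the job is handed in when it is done.

```bash
mkdir -p pics; ls
python3 - <<'E'
from workcell import bot, optics
import cv2,json
print(bot.read_state(), bot.tcp_to_grasp)
for n in ["scene","top","wrist"]:
    c=optics.read_camera(n); cv2.imwrite(f"pics/{n}0.png",c["image"][:,:,::-1])
    print(n,c["mtx"],c["dist"],c.get("world_from_camera",c.get("hand_eye")))
E
```

```text
pics
{'time': 0.0, 'q': array([-1.20793866e+00,  2.64748652e-01,  1.60538567e+00, -1.44793438e-06,
        1.27370272e+00, -3.69062217e-02]), 'joint_vel': array([-0.00074964, -0.00066274,  0.00130837, -0.00040551, -0.00144176,
        0.00063299]), 'joint_torque': array([-7.03973292e-04, -5.15109694e+01, -3.67315578e+01, -2.17284346e-04,
        1.29995844e-02, -1.05475351e-05]), 'tool_pos': array([ 0.26244251, -0.62109054,  0.22995876]), 'tcp_rot': array([-0.40594086,  2.00420066, -1.99967747]), 'wrist_force': array([ 0.35406235, -0.12116416, -0.20485679]), 'torque': array([-0.02033881, -0.03644074, -0.01681307]), 'width': 0.9975915951799619} -0.0187
scene [[475.92976356   0.         256.79681574]
 [  0.         475.92976356 186.02163319]
 [  0.           0.           1.        ]] [0.05360824 0.         0.         0.         0.        ] [[-0.71331728  0.41373125 -0.56568976  1.07484107]
 [ 0.7006048   0.44191931 -0.56023231  0.54009986]
 [ 0.01820362 -0.79594835 -0.60509078  0.67472044]
 [ 0.          0.          0.          1.        ]]
top [[389.06000153   0.         258.27310768]
 [  0.         389.06000153 194.59233279]
 [  0.           0.           1.        ]] [0.03801002 0.         0.         0.         0.        ] [[-0.00496074 -0.98314323  0.18276972  0.36612797]
 [-0.99949102  0.01063459  0.03007669 -0.02137074]
 [-0.03151337 -0.18252749 -0.98269559  0.85004271]
 [ 0.          0.          0.          1.        ]]
wrist [[305.62456977   0.         260.8563955 ]
 [  0.         305.62456977 187.92239381]
 [  0.           0.           1.        ]] [-0.07755478  0.          0.          0.          0.        ] [[ 3.29371807e-04  9.45540054e-01  3.25505604e-01 -8.37142374e-02]
 [ 1.84138187e-05 -3.25505628e-01  9.45540103e-01 -1.42738799e-01]
 [ 9.99999946e-01 -3.05440451e-04 -1.24623380e-04  1.08731103e-03]
 [ 0.00000000e+00  0.00000000e+00  0.00000000e+00  1.00000000e+00]]
```

View pics/scene0.png

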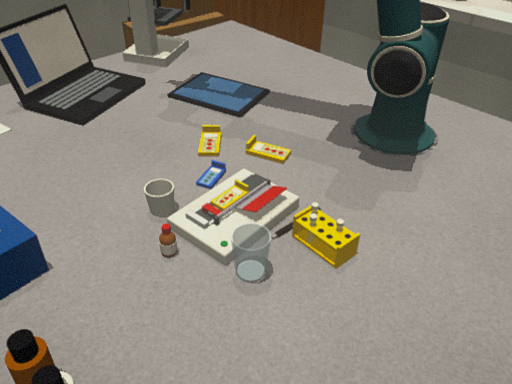

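View pics/top0.png

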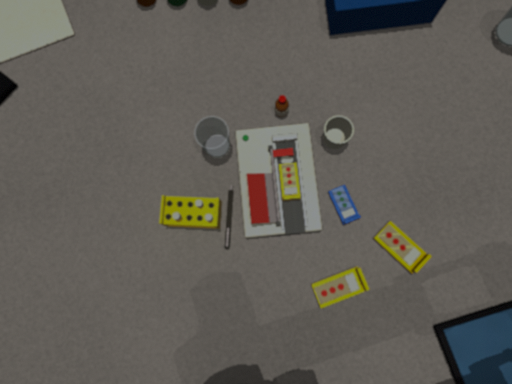

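View pics/wrist0.png

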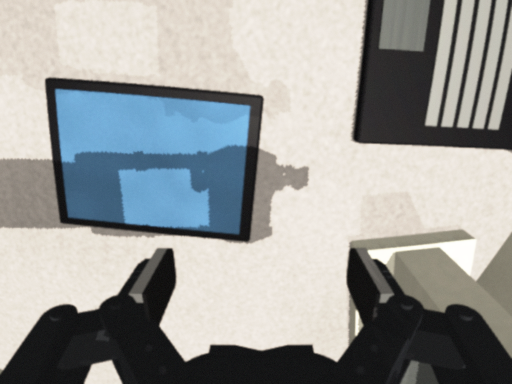

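The top view shows the reader at about (280,180), with its +x up the image. The red bar is at (258,198) and the yellow holder is in the bay at (289,180) with its tab toward the bottom. The two loose yellow holders are larger distractors. Next I'll measure poses.

```bash
cat > h.py <<'E'
import numpy as np,cv2
from workcell import bot,optics
from scipy.spatial.transform import Rotation as R
def cast(c,px,z,T=None):
    T=c["world_from_camera"] if T is None else T
    u=cv2.undistortPoints(np.float64(px).reshape(-1,1,2),c["mtx"],c["dist"]).reshape(-1,2)
    d=np.c_[u,np.ones(len(u))]@T[:3,:3].T; o=T[:3,3]
    return o+d*((z-o[2])/d[:,2])[:,None]
def cloud(c):
    T=c["world_from_camera"];h,w=c["z_map"].shape
    px=np.stack(np.meshgrid(np.arange(w),np.arange(h)),-1).reshape(-1,1,2).astype(float)
    u=cv2.undistortPoints(px,c["mtx"],c["dist"]).reshape(-1,2);z=c["z_map"].reshape(-1,1)
    return ((np.c_[u,np.ones(len(u))]*z)@T[:3,:3].T+T[:3,3]).reshape(h,w,3)
E
python3 - <<'E'
from h import *
np.set_printoptions(precision=4,suppress=True)
for n in ["top","scene"]:
    c=optics.read_camera(n); im=c["image"]; P=cloud(c)
    hsv=cv2.cvtColor(im,cv2.COLOR_RGB2HSV)
    # housing: height 15..75mm, biggest component near centre
    m=((P[...,2]>0.022)&(P[...,2]<0.075)&(c["z_map"]>0)).astype(np.uint8)
    k,l,s,ce=cv2.connectedComponentsWithStats(m)
    seed=(180,280) if n=="top" else (215,220)
    i=l[seed]; print(n,s[i],ce[i])
    mm=(l==i).astype(np.uint8)
    cn=max(cv2.findContours(mm,0,cv2.CHAIN_APPROX_NONE)[0],key=cv2.contourArea).reshape(-1,2)
    w=cast(c,cn,0.03)[:,:2]
    r=cv2.minAreaRect(np.float32(w*1000)); print("rect",r, cv2.boxPoints(r))
    red=((hsv[...,0]<8)|(hsv[...,0]>172))&(hsv[...,1]>150)&(hsv[...,2]>60)&(l==i)
    yel=(hsv[...,0]>20)&(hsv[...,0]<35)&(hsv[...,1]>130)&(hsv[...,2]>80)&(l==i)
    for nm,q in (("red",red),("yel",yel)):
        k2,l2,s2,c2=cv2.connectedComponentsWithStats(q.astype(np.uint8))
        for j in range(1,k2):
            if s2[j,4]>15:
                p=P[l2==j]; print(nm,s2[j],c2[j],"med",np.median(p,0),"min",p.min(0),"max",p.max(0))
    T=R.from_rotvec(bot.read_state()["tcp_rot"]).as_matrix()
print(T)
b=optics.read_camera("top")["image"][100:260,200:360]
cv2.imwrite("pics/topzoom.png",cv2.resize(b,None,fx=3.7,fy=3.7,interpolation=cv2.INTER_CUBIC)[:,:,::-1])
b=optics.read_camera("scene")["image"][150:290,150:320]
cv2.imwrite("pics/scenezoom.png",cv2.resize(b,None,fx=4,fy=4,interpolation=cv2.INTER_CUBIC)[:,:,::-1])
E
```

```text
top [ 236  123   87  115 8233] [277.69   180.5354]
rect ((552.9248657226562, -37.69812774658203), (239.75408935546875, 164.1767120361328), 5.203511714935303) [[ 426.097    33.1798]
 [ 440.9868 -130.3203]
 [ 679.7527 -108.5761]
 [ 664.863    54.924 ]]
red [273 148  20   9 139] [283.0288 152.1799] med [ 0.6071 -0.0501  0.0478] min [ 0.5982 -0.0695  0.0438] max [ 0.6161 -0.0288  0.0511]
red [248 174  21  49 799] [257.6433 198.4819] med [0.5056 0.0038 0.0537] min [ 0.4564 -0.0168  0.0443] max [0.5597 0.0242 0.0632]
yel [279 162  22  38 277] [289.5523 183.7473] med [ 0.5368 -0.0649  0.0414] min [ 0.5042 -0.0835  0.0294] max [ 0.5899 -0.0412  0.0572]
scene [ 167  169  132  107 6106] [233.4767 215.3167]
rect ((556.6361083984375, 3.1397247314453125), (254.78819274902344, 241.41615295410156), 5.292449951171875) [[ 418.6511  111.5825]
 [ 440.9191 -128.8045]
 [ 694.6212 -105.303 ]
 [ 672.3531  135.084 ]]
red [243 186  44  26 404] [263.7525 198.6856] med [0.514  0.0052 0.0528] min [ 0.4577 -0.0192  0.0439] max [0.5643 0.0268 0.0602]
red [203 204  18  11 103] [211.3398 208.6408] med [ 0.6091 -0.0522  0.0467] min [ 0.5862 -0.0825  0.0287] max [ 0.6197 -0.0294  0.0495]
yel [211 180  38  30 299] [231.893  194.5518] med [ 0.5381 -0.0591  0.0397] min [ 0.4846 -0.1034  0.0286] max [ 0.5902 -0.04    0.0555]
[[-0.9211 -0.0004  0.3892]
 [-0.3892  0.001  -0.9211]
 [-0.     -1.     -0.0011]]
```

View pics/topzoom.png

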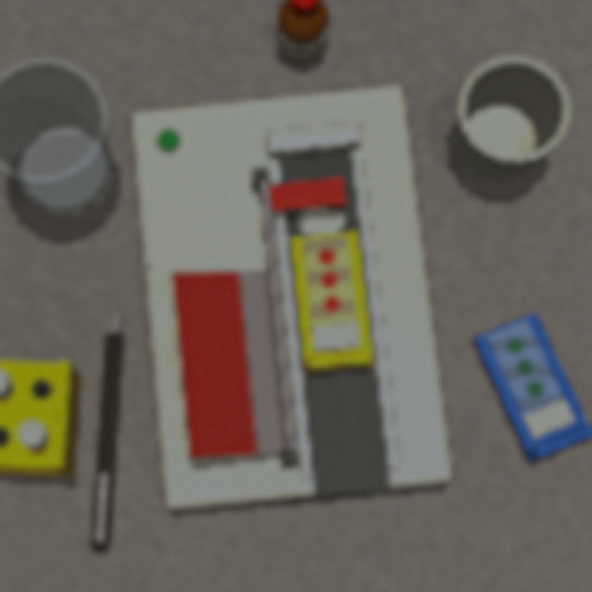

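View pics/scenezoom.png

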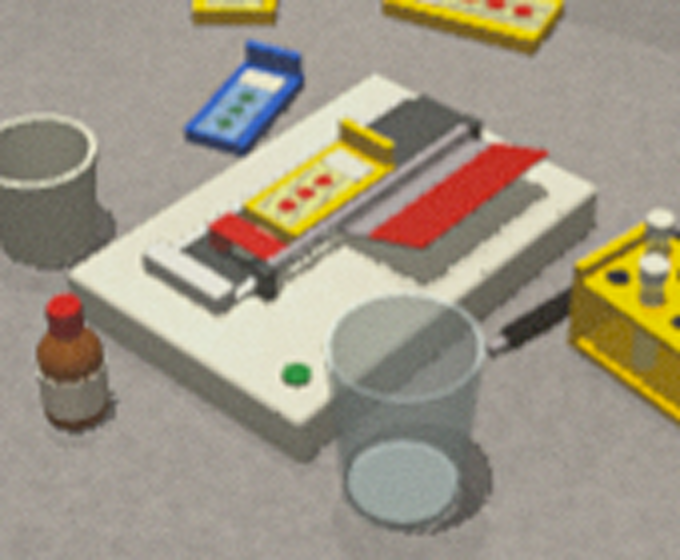

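```bash
cat >> h.py <<'E'
O=np.array([0.5651,-0.0612,0]);a=np.radians(5.2);ex=np.array([np.cos(a),np.sin(a),0]);ey=np.array([-np.sin(a),np.cos(a),0])
B=np.c_[ex,ey,[0,0,1]]
def rd(p): return (np.asarray(p)-O)@B
E
python3 - <<'E'
from h import *
np.set_printoptions(precision=4,suppress=True)
for n in ["top","scene"]:
    c=optics.read_camera(n); im=c["image"]; P=rd(cloud(c))
    hsv=cv2.cvtColor(im,cv2.COLOR_RGB2HSV)
    y=(hsv[...,0]>20)&(hsv[...,0]<35)&(hsv[...,1]>110)&(hsv[...,2]>60)
    y&=(abs(P[...,1])<0.03)&(abs(P[...,0])<0.12)&(P[...,2]>.025)
    p=P[y]; print(n,len(p),np.percentile(p,[1,50,99],axis=0))
    t=p[p[:,2]>.046]; print("tab",len(t),np.percentile(t,[2,50,98],axis=0))
    pl=p[p[:,2]<.044]; print("plate",np.percentile(pl,[2,98],axis=0))
    r=((hsv[...,0]<8)|(hsv[...,0]>172))&(hsv[...,1]>150)&(hsv[...,2]>60)&(abs(P[...,0])<.15)&(P[...,1]<.1)&(P[...,1]>.03)&(P[...,2]>.035)
    print("bar",np.percentile(P[r],[2,50,98],axis=0))
    r=((hsv[...,0]<8)|(hsv[...,0]>172))&(hsv[...,1]>150)&(hsv[...,2]>60)&(abs(P[...,0]-.042)<.02)&(abs(P[...,1])<.025)&(P[...,2]>.03)
    print("nose",np.percentile(P[r],[2,50,98],axis=0))
s=bot.read_state();T=R.from_rotvec(s["tcp_rot"]).as_matrix()
for xr in (-.085,):
    tgt=O+B@np.array([xr,.034,0.15]); print(tgt,"tool delta",T.T@(tgt-s["tool_pos"]),"time",s["time"])
E
```

```text
top 322 [[-0.0595 -0.0191  0.0335]
 [-0.0295 -0.0005  0.0411]
 [ 0.0196  0.0198  0.0567]]
tab 64 [[-0.0595 -0.0172  0.0478]
 [-0.0569 -0.0004  0.0545]
 [-0.0535  0.0176  0.0574]]
plate [[-0.0593 -0.0189  0.0342]
 [ 0.0191  0.0198  0.0432]]
bar [[-0.101   0.0541  0.0467]
 [-0.0522  0.0705  0.0536]
 [-0.0025  0.0869  0.0602]]
nose [[ 0.0353 -0.0119  0.0452]
 [ 0.0425  0.0056  0.0481]
 [ 0.0505  0.0244  0.051 ]]
scene 336 [[-0.0818 -0.025   0.0294]
 [-0.0244  0.0035  0.0397]
 [ 0.024   0.0201  0.055 ]]
tab 53 [[-0.0564 -0.0148  0.0461]
 [-0.0522  0.0005  0.0523]
 [-0.0491  0.0169  0.0551]]
plate [[-0.0809 -0.0243  0.0302]
 [ 0.0236  0.0198  0.0431]]
bar [[-0.0984  0.0526  0.0454]
 [-0.0452  0.0712  0.0527]
 [ 0.0014  0.0882  0.0594]]
nose [[ 0.0241 -0.0114  0.031 ]
 [ 0.045   0.005   0.0464]
 [ 0.0537  0.0245  0.0491]]
[ 0.4774 -0.035   0.15  ] tool delta [-0.4261  0.0812 -0.4569] time 0.45
```

```bash
python3 -m handwheel '[[-0.0392,0.0074,-0.0414,0,0,0,0.64],[-0.0392,0.0074,-0.0414,0,0,0,0.64],[-0.0392,0.0074,-0.0414,0,0,0,0.64],[-0.0392,0.0074,-0.0414,0,0,0,0.64],[-0.0392,0.0074,-0.0414,0,0,0,0.64],[-0.0392,0.0074,-0.0414,0,0,0,0.64],[-0.0392,0.0074,-0.0414,0,0,0,0.64],[-0.0392,0.0074,-0.0414,0,0,0,0.64]]'
python3 -m handwheel '[[-0.0392,0.0074,-0.0414,0,0,0,0.64],[-0.0392,0.0074,-0.0414,0,0,0,0.64],[-0.0392,0.0074,-0.0414,0,0,0,0.64],[0,0,0,0,0.155,0,0.64],[0,0,0,0,0.155,0,0.64],[0,0,0,0,0,0,0.64],[0,0,0,0,0,0,0.64]]'
cat > st.py <<'E'
from h import *
np.set_printoptions(precision=4,suppress=True)
s=bot.read_state();T=R.from_rotvec(s["tcp_rot"]).as_matrix()
print("t",s["time"],"reader tcp",rd(s["tool_pos"]),"F(reader)",s["wrist_force"]@B,"w",s["width"])
print("tool axes in reader (cols)\n",B.T@T)
E
python3 st.py
python3 - <<'E'
from h import *
for n in ["wrist","scene"]:
    c=optics.read_camera(n);cv2.imwrite(f"pics/{n}1.png",c["image"][:,:,::-1])
E
```

```text
time: 1.45
tool_pos: [0.4233, -0.193, 0.1724]
tcp_rot: [-0.404, 2.001, -2.002]
wrist_force: [0.7, -0.4, 0.2]
width: 0.637
time: 2.33
tool_pos: [0.4827, -0.0346, 0.1501]
tcp_rot: [-0.1, 2.174, -2.174]
wrist_force: [0.0, -0.6, -1.1]
width: 0.635
t 2.325 reader tcp [-0.0796  0.034   0.1501] F(reader) [-0.0373 -0.6156 -1.0923] w 0.6351091922624026
tool axes in reader (cols)
 [[-1.      0.0003  0.0013]
 [-0.0013 -0.0001 -1.    ]
 [-0.0003 -1.      0.0001]]
```

View pics/wrist1.png

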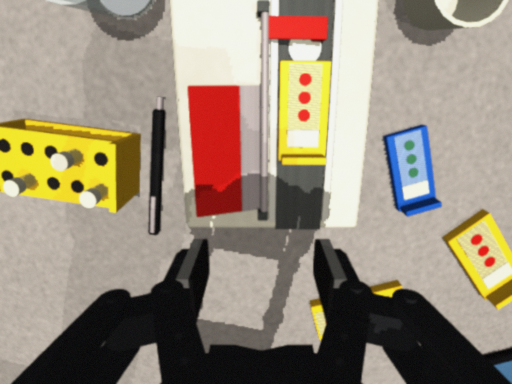

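View pics/scene1.png

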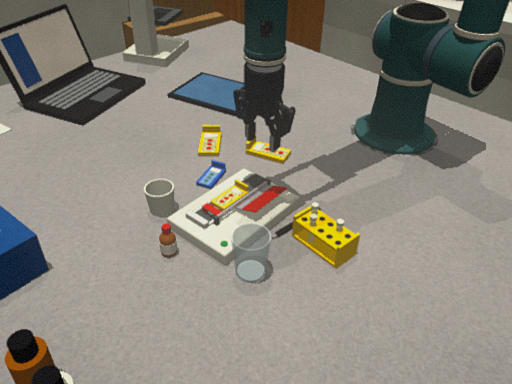

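The wrist view shows the fingertips at about (197,245) and (325,245). The yellow tab is at (303,160) and the bar at (215,150). I'll measure the real fingertip geometry in the tool frame from depth.

Run:
```python
from h import *
np.set_printoptions(precision=4,suppress=True)
c=optics.read_camera("wrist")
c["world_from_camera"]=c["hand_eye"];P=cloud(c);im=c["image"].astype(int)
m=(c["z_map"]>0)&(P[...,1]<0.02)&(P[...,1]>-0.03)
for nm,q in (("left",m&(P[...,2]<0)),("right",m&(P[...,2]>0))):
    p=P[q];print(nm,len(p),np.percentile(p,[0,2,50,98,100],axis=0))
    e=p[p[:,1]>p[:,1].max()-.006];print(" tip",len(e),np.percentile(e,[2,50,98],axis=0))
# scene in reader frame through wrist cam
s=bot.read_state();T=np.eye(4);T[:3,:3]=R.from_rotvec(s["tcp_rot"]).as_matrix();T[:3,3]=s["tool_pos"]
c["world_from_camera"]=T@c["hand_eye"];Q=rd(cloud(c))
hsv=cv2.cvtColor(c["image"],cv2.COLOR_RGB2HSV)
y=(hsv[...,0]>20)&(hsv[...,0]<35)&(hsv[...,1]>110)&(hsv[...,2]>60)&(abs(Q[...,1])<.03)&(Q[...,0]>-.1)&(Q[...,2]>.03)
p=Q[y];print(np.percentile(p,[1,50,99],axis=0));t=p[p[:,2]>.048];print("tab",np.percentile(t,[2,50,98],axis=0))
r=((hsv[...,0]<8)|(hsv[...,0]>172))&(hsv[...,1]>150)&(abs(Q[...,0])<.13)&(Q[...,1]<.1)&(Q[...,1]>.03)&(Q[...,2]>.035)
print("bar",np.percentile(Q[r],[1,50,99],axis=0))
```

```text
left 1048 [[-0.0119 -0.03   -0.0401]
 [-0.0115 -0.0297 -0.0392]
 [-0.0071 -0.02   -0.0274]
 [ 0.0097 -0.0055 -0.0259]
 [ 0.0109 -0.0033 -0.0257]]
 tip 91 [[-0.0113 -0.0092 -0.0322]
 [-0.0027 -0.0072 -0.0261]
 [ 0.0095 -0.0042 -0.0259]]
right 1034 [[-0.0121 -0.03    0.0281]
 [-0.0116 -0.0295  0.0282]
 [-0.0071 -0.0199  0.0296]
 [ 0.01   -0.0057  0.0413]
 [ 0.0114 -0.0032  0.0421]]
 tip 88 [[-0.0113 -0.0092  0.0282]
 [-0.0018 -0.0074  0.0285]
 [ 0.01   -0.0042  0.0338]]
[[-0.0726 -0.022   0.0305]
 [-0.0271  0.001   0.0403]
 [ 0.0221  0.0185  0.1972]]
tab [[-0.0893 -0.0186  0.0485]
 [-0.0542 -0.0011  0.0539]
 [-0.0513  0.0159  0.2022]]
bar [[-0.0999  0.0502  0.0457]
 [-0.0437  0.0689  0.0529]
 [ 0.0028  0.0864  0.0599]]
```

```bash
python3 -m handwheel '[[0,0.045,0,0,0,0,0.64],[0,0.04,0,0,0,0,0.64],[0,0.005,0,0,0,0,0.64],[0,0,0,0,0,0,0.64]]'; python3 st.py
python3 -m handwheel '[[0,0.005,0,0,0,0,0.64],[0,0.005,0,0,0,0,0.64],[0,0.005,0,0,0,0,0.64],[0,0,0,0,0,0,0.64],[0,0,0,0,0,0,0.64]]'; python3 st.py
python3 - <<'E'
from h import *
for n in ["wrist","scene"]:
    c=optics.read_camera(n);b=c["image"]
    if n=="scene": b=cv2.resize(b[150:290,150:320],None,fx=4,fy=4,interpolation=cv2.INTER_CUBIC)
    cv2.imwrite(f"pics/{n}2.png",b[:,:,::-1])
E
```

```text
time: 2.98
tool_pos: [0.483, -0.0346, 0.0604]
tcp_rot: [-0.098, 2.175, -2.175]
wrist_force: [0.5, -0.0, 0.2]
width: 0.638
t 2.975 reader tcp [-0.0793  0.0339  0.0604] F(reader) [ 0.5113 -0.0739  0.1658] w 0.638014227134471
tool axes in reader (cols)
 [[-1.      0.0001 -0.0009]
 [ 0.0009 -0.     -1.    ]
 [-0.0001 -1.      0.    ]]
time: 3.6
tool_pos: [0.4833, -0.0345, 0.0454]
tcp_rot: [-0.096, 2.175, -2.175]
wrist_force: [0.9, -0.0, 2.1]
width: 0.637
t 3.6 reader tcp [-0.079   0.034   0.0454] F(reader) [ 0.9139 -0.0959  2.0549] w 0.6366288618944237
tool axes in reader (cols)
 [[-1.      0.0011 -0.001 ]
 [ 0.001  -0.0001 -1.    ]
 [-0.0011 -1.      0.0001]]
```

View pics/wrist2.png

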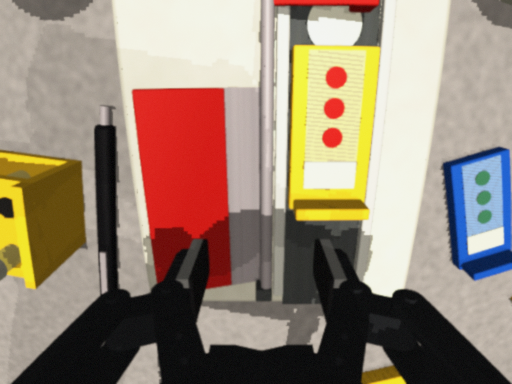

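View pics/scene2.png

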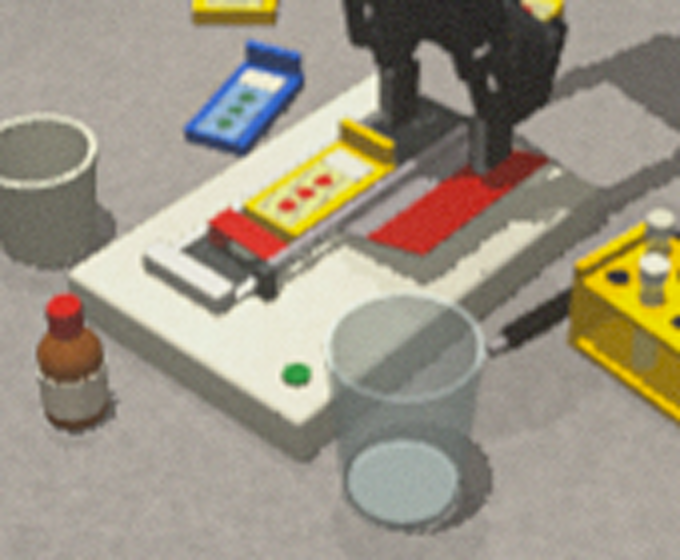

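The left finger is on the bar (about (195,260)), which is starting to go down. The right finger is behind the tab at (330,250), with a clear gap. I'll press further.

```bash
python3 -m handwheel '[[0,0.004,0,0,0,0,0.64],[0,0.0035,0,0,0,0,0.64],[0,0,0,0,0,0,0.64],[0,0,0,0,0,0,0.64]]'; python3 st.py
cat > look.py <<'E'
import sys
from h import *
np.set_printoptions(precision=4,suppress=True)
k=sys.argv[1]
for n in ["wrist","scene","top"]:
    s=bot.read_state();c=optics.read_camera(n);b=c["image"]
    if n=="wrist":
        T=np.eye(4);T[:3,:3]=R.from_rotvec(s["tcp_rot"]).as_matrix();T[:3,3]=s["tool_pos"];c["world_from_camera"]=T@c["hand_eye"]
    Q=rd(cloud(c));hsv=cv2.cvtColor(b,cv2.COLOR_RGB2HSV)
    red=((hsv[...,0]<8)|(hsv[...,0]>172))&(hsv[...,1]>150)&(c["z_map"]>0)
    bar=red&(abs(Q[...,0]+.05)<.06)&(Q[...,1]<.095)&(Q[...,1]>.045)&(Q[...,2]>.03)&(Q[...,2]<.065)
    nose=red&(abs(Q[...,0]-.042)<.014)&(Q[...,1]<.004)&(Q[...,1]>-.025)&(Q[...,2]>.03)
    p=Q[bar]
    if len(p)>30:
        A=np.c_[p[:,1]-.07,np.ones(len(p))];f=np.linalg.lstsq(A,p[:,2],rcond=None)[0]
        print(n,"bar slope",np.arctan(f[0]),"clip~",.34-np.arctan(f[0]),"mid z",f[1])
    if nose.sum()>5: print(n,"nose",np.percentile(Q[nose],[5,50,95],axis=0)[1:,2],nose.sum())
    y=(hsv[...,0]>20)&(hsv[...,0]<35)&(hsv[...,1]>110)&(hsv[...,2]>60)&(abs(Q[...,1])<.025)&(abs(Q[...,0])<.12)&(Q[...,2]>.03)&(Q[...,2]<.06)
    t=Q[y&(Q[...,2]>.047)]
    if len(t)>5: print(n,"tab x",np.percentile(t[:,0],[5,50,95]),"tab y",np.percentile(t[:,1],[5,95]),"front x",np.percentile(Q[y][:,0],99))
    if n=="scene": b=cv2.resize(b[150:290,150:320],None,fx=4,fy=4,interpolation=cv2.INTER_CUBIC)
    if n=="top": b=cv2.resize(b[100:260,200:360],None,fx=3.7,fy=3.7,interpolation=cv2.INTER_CUBIC)
    cv2.imwrite(f"pics/{n}{k}.png",b[:,:,::-1])
E
python3 look.py 3
```

```text
time: 4.2
tool_pos: [0.4832, -0.0345, 0.0376]
tcp_rot: [-0.097, 2.175, -2.175]
wrist_force: [2.8, 0.4, 4.0]
width: 0.637
t 4.2 reader tcp [-0.0791  0.034   0.0376] F(reader) [2.8602 0.1765 3.9692] w 0.6367960680360547
tool axes in reader (cols)
 [[-1.      0.001  -0.001 ]
 [ 0.001  -0.0002 -1.    ]
 [-0.001  -1.      0.0002]]
wrist bar slope 0.06083867070475798 clip~ 0.27916132929524207 mid z 0.04211651807022532
wrist nose [0.0489 0.0514] 68
wrist tab x [-0.057  -0.0531 -0.0515] tab y [-0.017  0.015] front x 0.021788547591260154
scene bar slope 0.06263417432498797 clip~ 0.27736582567501206 mid z 0.041511773831209874
scene nose [0.0569 0.0594] 47
scene tab x [-0.0558 -0.0522 -0.0499] tab y [-0.0149  0.0174] front x 0.022849028269974217
top bar slope 0.06401686596211158 clip~ 0.27598313403788843 mid z 0.042686553796817114
```

View pics/scene3.png

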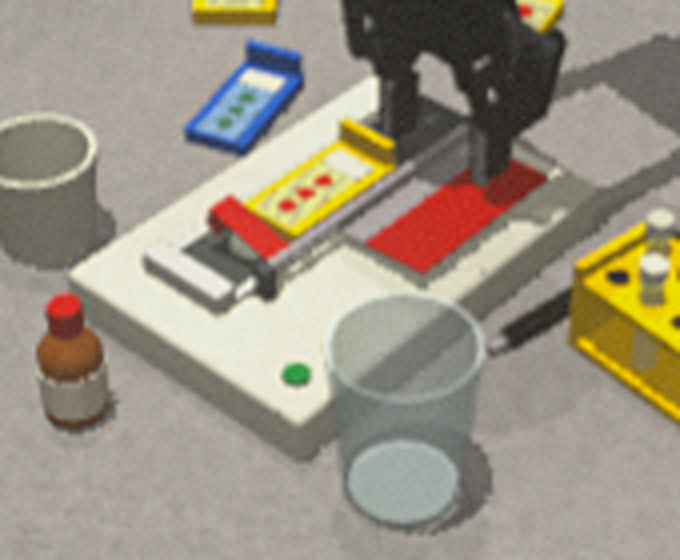

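All three views agree: the clip is at about 0.28 and the nose is raised. I'll press 2 mm more, then push.

```bash
python3 -m handwheel '[[0,0.002,0,0,0,0,0.64],[-0.003,0,0,0,0,0,0.64],[-0.004,0,0,0,0,0,0.64],[-0.004,0,0,0,0,0,0.64],[-0.004,0,0,0,0,0,0.64],[-0.004,0,0,0,0,0,0.64],[-0.004,0,0,0,0,0,0.64],[0,0,0,0,0,0,0.64]]'; python3 st.py; python3 look.py 4
```

```text
time: 5.35
tool_pos: [0.5023, -0.032, 0.0339]
tcp_rot: [-0.106, 2.179, -2.178]
wrist_force: [-3.5, 0.6, 5.6]
width: 0.641
t 5.35 reader tcp [-0.0599  0.0348  0.0339] F(reader) [-3.4053  0.8718  5.6484] w 0.6410586527704458
tool axes in reader (cols)
 [[-1.     -0.0071 -0.0003]
 [ 0.0003  0.0012 -1.    ]
 [ 0.0071 -1.     -0.0012]]
wrist bar slope -0.04486977839478306 clip~ 0.3848697783947831 mid z 0.037888373760605124
wrist nose [0.0615 0.0646] 2505
wrist tab x [-0.0479 -0.0438 -0.0423] tab y [-0.0171  0.0151] front x 0.030830751054089042
scene bar slope -0.03386690499949116 clip~ 0.37386690499949116 mid z 0.03711290056769726
scene nose [0.0615 0.064 ] 45
scene tab x [-0.0499 -0.0434 -0.0406] tab y [-0.0127  0.0175] front x 0.026004597682846017
top bar slope -0.03711234639853505 clip~ 0.3771123463985351 mid z 0.03839482475204822
```

View pics/wrist4.png

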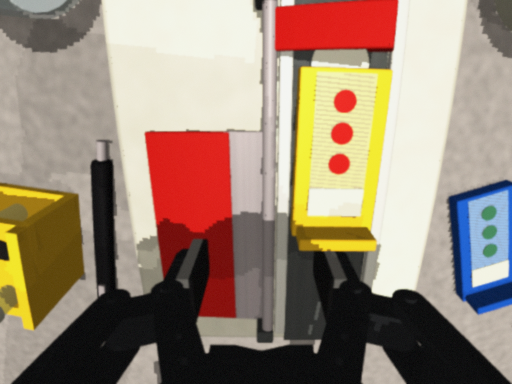

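View pics/scene4.png

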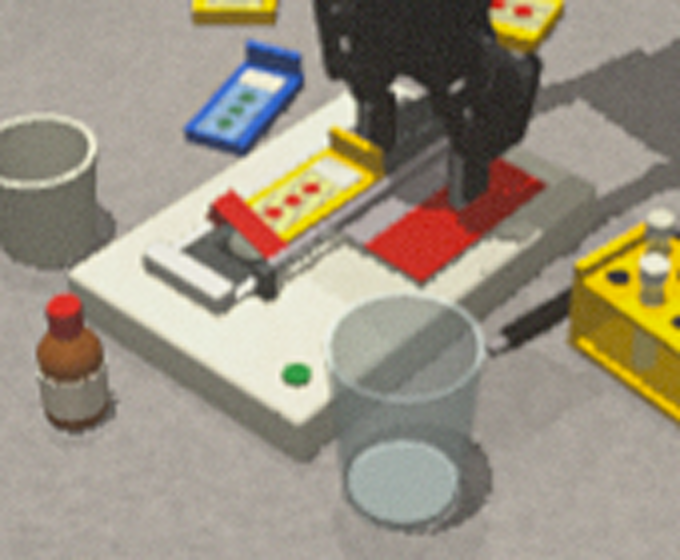

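The bar is held (clip about 0.38) and the holder has moved about 9 mm and stayed straight. The hand has sagged slightly, so I'll raise it about 2 mm while pushing on.

```bash
python3 -m handwheel '[[-0.003,-0.001,0,0,0,0,0.64],[-0.004,-0.001,0,0,0,0,0.64],[-0.004,0,0,0,0,0,0.64],[-0.004,0,0,0,0,0,0.64],[-0.004,0,0,0,0,0,0.64],[-0.004,0,0,0,0,0,0.64],[0,0,0,0,0,0,0.64]]'; python3 st.py; python3 look.py 5
```

```text
time: 6.38
tool_pos: [0.5294, -0.0303, 0.0376]
tcp_rot: [-0.096, 2.175, -2.175]
wrist_force: [-1.6, 0.3, 4.0]
width: 0.644
t 6.375 reader tcp [-0.0328  0.034   0.0376] F(reader) [-1.5893  0.4219  4.0144] w 0.6437005112701144
tool axes in reader (cols)
 [[-1.      0.0013 -0.001 ]
 [ 0.001  -0.0001 -1.    ]
 [-0.0013 -1.      0.0001]]
wrist bar slope 0.058461118888462914 clip~ 0.28153888111153713 mid z 0.04205741082991352
wrist nose [0.0574 0.0602] 2127
wrist tab x [-0.021  -0.0168 -0.0153] tab y [-0.0179  0.0146] front x 0.05803070118132743
scene bar slope 0.07225541950787065 clip~ 0.26774458049212935 mid z 0.041284581582251664
scene nose [0.0572 0.0599] 48
scene tab x [-0.0227 -0.0168 -0.0138] tab y [-0.014  0.017] front x 0.060033577010858014
```

View pics/wrist5.png

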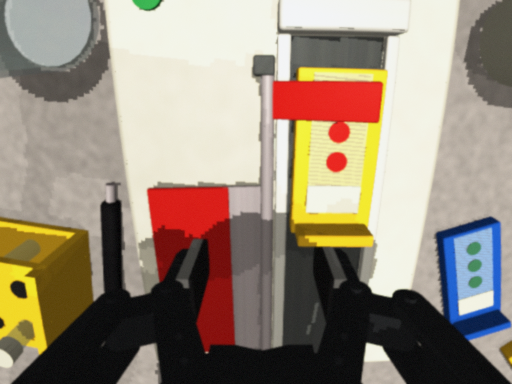

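The holder is passing under the nose; its front is at (343,70) and the stop is at (343,20). About 11 mm remains, so I'll press 1 mm more and go slower.

```bash
python3 -m handwheel '[[-0.003,0.001,0,0,0,0,0.64],[-0.003,0,0,0,0,0,0.64],[-0.002,0,0,0,0,0,0.64],[-0.002,0,0,0,0,0,0.64],[0,0,0,0,0,0,0.64]]'; python3 st.py; python3 look.py 6
python3 -m handwheel '[[-0.001,0,0,0,0,0,0.64],[0,0,0,0,0,0,0.64]]';python3 st.py
```

```text
time: 7.15
tool_pos: [0.5387, -0.0293, 0.0364]
tcp_rot: [-0.097, 2.175, -2.175]
wrist_force: [-3.4, 0.3, 5.0]
width: 0.643
t 7.15 reader tcp [-0.0234  0.0341  0.0364] F(reader) [-3.3104  0.6458  5.0047] w 0.6433378262926293
tool axes in reader (cols)
 [[-1.      0.0004 -0.001 ]
 [ 0.001   0.0001 -1.    ]
 [-0.0004 -1.     -0.0001]]
wrist bar slope 0.025864507154083644 clip~ 0.31413549284591635 mid z 0.04073162355540329
wrist nose [0.0586 0.0615] 2102
wrist tab x [-0.0116 -0.0074 -0.0059] tab y [-0.0175  0.0149] front x 0.06743449592711799
scene bar slope 0.03270506050601866 clip~ 0.30729493949398135 mid z 0.03988193627162248
scene nose [0.058  0.0607] 57
scene tab x [-0.0132 -0.0071 -0.0041] tab y [-0.0141  0.0164] front x 0.06784034785125453
time: 7.55
tool_pos: [0.5393, -0.0293, 0.0363]
tcp_rot: [-0.098, 2.176, -2.176]
wrist_force: [-3.4, -0.1, 5.4]
width: 0.639
t 7.55 reader tcp [-0.0228  0.0341  0.0363] F(reader) [-3.4068  0.2329  5.4298] w 0.6386727901192737
tool axes in reader (cols)
 [[-1.     -0.0003 -0.0009]
 [ 0.0009  0.     -1.    ]
 [ 0.0003 -1.     -0.    ]]
```

View pics/wrist6.png

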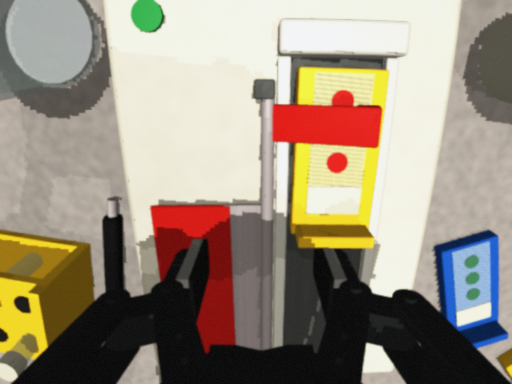

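A small gap to the stop is still visible at rows 56–68. I'll creep forward until the force rises.

```bash
python3 -m handwheel '[[-0.0015,0,0,0,0,0,0.64],[-0.001,0,0,0,0,0,0.64],[0,0,0,0,0,0,0.64]]'; python3 st.py|head -1
python3 -m handwheel '[[-0.001,0,0,0,0,0,0.64],[-0.001,0,0,0,0,0,0.64],[0,0,0,0,0,0,0.64]]';python3 st.py|head -1; python3 look.py 7
```

```text
time: 7.92
tool_pos: [0.5421, -0.0291, 0.0364]
tcp_rot: [-0.098, 2.175, -2.175]
wrist_force: [-2.4, -0.6, 4.2]
width: 0.643
t 7.925 reader tcp [-0.02    0.034   0.0364] F(reader) [-2.4204 -0.3368  4.1587] w 0.6427632262391261
time: 8.3
tool_pos: [0.5436, -0.029, 0.0363]
tcp_rot: [-0.098, 2.176, -2.176]
wrist_force: [-4.6, 0.5, 5.8]
width: 0.642
t 8.3 reader tcp [-0.0184  0.034   0.0363] F(reader) [-4.5635  0.9347  5.808 ] w 0.6420367206697203
wrist bar slope 0.025007680186648812 clip~ 0.3149923198133512 mid z 0.04068484640554783
wrist nose [0.0586 0.0615] 2068
wrist tab x [-0.0068 -0.0026 -0.001 ] tab y [-0.0176  0.0146] front x 0.07228020507850555
scene bar slope 0.031965732816275204 clip~ 0.30803426718372484 mid z 0.039862352429800005
scene nose [0.0579 0.061 ] 53
scene tab x [-0.0109 -0.0021  0.0004] tab y [-0.0155  0.0152] front x 0.06876321397113425
```

View pics/wrist7.png

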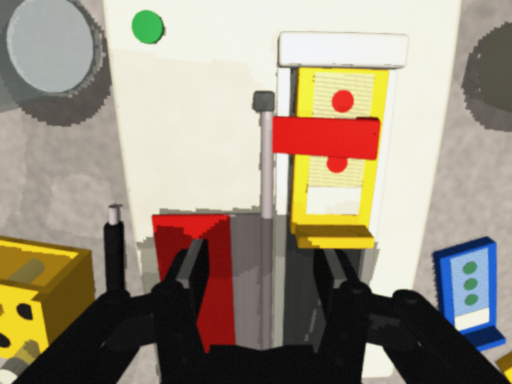

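```bash
python3 -m handwheel '[[-0.001,0,0,0,0,0,0.64],[-0.001,0,0,0,0,0,0.64],[0,0,0,0,0,0,0.64]]'; python3 st.py|head -1
python3 -m handwheel '[[-0.001,0,0,0,0,0,0.64],[-0.001,0,0,0,0,0,0.64],[0,0,0,0,0,0,0.64]]';python3 st.py|head -1; python3 look.py 8
```

```text
time: 8.82
tool_pos: [0.5437, -0.029, 0.036]
tcp_rot: [-0.103, 2.178, -2.178]
wrist_force: [-8.4, -1.7, 8.6]
width: 0.644
t 8.825 reader tcp [-0.0184  0.034   0.036 ] F(reader) [-8.5185 -0.8936  8.6071] w 0.6438314483487776
time: 9.2
tool_pos: [0.5438, -0.029, 0.0358]
tcp_rot: [-0.107, 2.18, -2.18]
wrist_force: [-13.6, -2.6, 12.0]
width: 0.644
t 9.2 reader tcp [-0.0183  0.034   0.0358] F(reader) [-13.8248  -1.3771  11.974 ] w 0.6439069297192862
wrist bar slope 0.008723892564218317 clip~ 0.33127610743578173 mid z 0.04006308155474598
wrist nose [0.0593 0.0622] 2098
wrist tab x [-0.0068 -0.0025 -0.001 ] tab y [-0.0177  0.0146] front x 0.07233794594271675
scene bar slope 0.016050790322985228 clip~ 0.3239492096770148 mid z 0.03916687889348947
scene nose [0.0587 0.0616] 50
scene tab x [-0.007  -0.002   0.0009] tab y [-0.0157  0.016 ] front x 0.06862203537663718
```

View pics/wrist8.png

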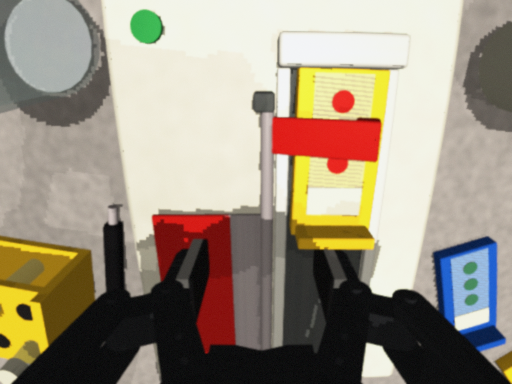

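The hand no longer advances (-18.4 to -18.3 mm) while the push force rises to 14 N, so the holder is against the stop. I'll back off with the bar still down, check, then let the bar up.

```bash
python3 -m handwheel '[[0.002,0,0,0,0,0,0.64],[0.003,0,0,0,0,0,0.64],[0.003,0,0,0,0,0,0.64],[0.003,0,0,0,0,0,0.64],[0,0,0,0,0,0,0.64]]'; python3 st.py|head -1; python3 look.py 9
python3 -m handwheel '[[0,-0.004,0,0,0,0,0.64],[0,-0.004,0,0,0,0,0.64],[0,-0.005,0,0,0,0,0.64],[0,-0.008,0,0,0,0,0.64],[0,-0.02,0,0,0,0,0.64],[0,-0.04,0,0,0,0,0.64],[0,-0.04,0,0,0,0,0.64],[0,0,0,0,0,0,0.64]]'; python3 look.py 10
```

```text
time: 9.98
tool_pos: [0.5383, -0.0298, 0.0371]
tcp_rot: [-0.095, 2.174, -2.175]
wrist_force: [3.4, -0.3, 4.0]
width: 0.64
t 9.975 reader tcp [-0.0239  0.0337  0.0371] F(reader) [ 3.3255 -0.6019  3.9834] w 0.6397356849015742
wrist bar slope 0.04599458732319385 clip~ 0.2940054126768062 mid z 0.04157365810936612
wrist nose [0.0577 0.0606] 2128
wrist tab x [-0.0067 -0.0026 -0.0011] tab y [-0.0176  0.0146] front x 0.07239550646482164
scene bar slope 0.047679067814559196 clip~ 0.2923209321854408 mid z 0.04066786114241736
scene nose [0.0574 0.0602] 49
scene tab x [-0.0097 -0.0019 -0.0002] tab y [-0.015   0.0161] front x 0.06801957294914325
time: 11.12
tool_pos: [0.5397, -0.0298, 0.1618]
tcp_rot: [-0.089, 2.171, -2.173]
wrist_force: [0.8, -0.1, 0.0]
width: 0.639
wrist bar slope 0.15999969817425563 clip~ 0.1800003018257444 mid z 0.04567895431560079
wrist nose [0.0538 0.0559] 548
wrist tab x [-0.0068 -0.0032 -0.0009] tab y [-0.0174  0.0144] front x 0.07258908533991688
scene bar slope 0.16298924241203044 clip~ 0.17701075758796958 mid z 0.045111659615281664
scene nose [0.0531 0.0548] 48
scene tab x [-0.0063 -0.0015  0.0003] tab y [-0.0159  0.0165] front x 0.06932264574701504
top bar slope 0.1573850797776468 clip~ 0.18261492022235323 mid z 0.04621126678012138
top tab x [-0.0093 -0.0084 -0.0052] tab y [-0.0161  0.0146] front x -0.0045981437090486235
```

View pics/wrist10.png

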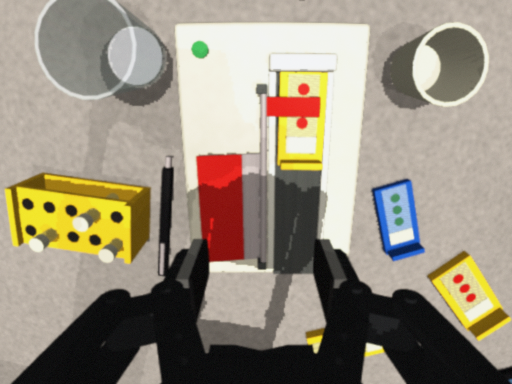

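View pics/scene10.png

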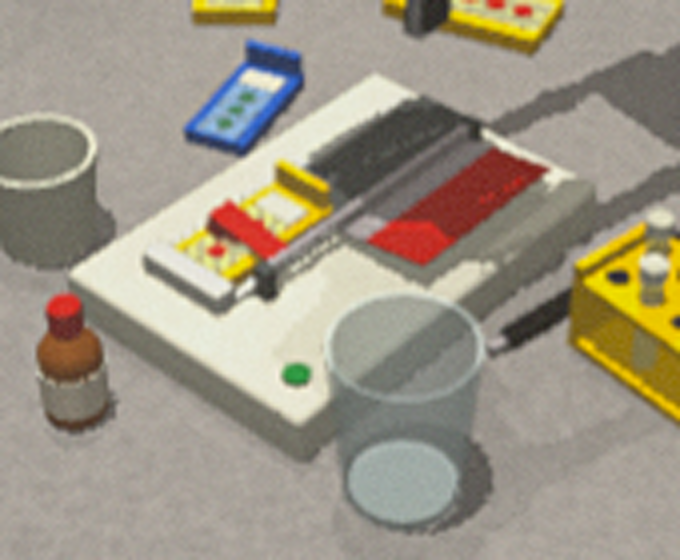

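The holder is against the stop at (303,70). The nose rests on it, with the clip at about 0.18 in all three views (0.19 expected). The tab didn't move when the bar came up. The arm is clear and nothing else has moved, so I'm handing in.

```bash
python3 -c "
from workcell import workorder
print(workorder.finish_job())"
```

```text
the job is handed in; nothing more can be done
None
```

The yellow holder is loaded in the reader and the job is handed in, at about 11.5 s on the robot's clock. One fingertip held the thumb bar down with the clip between about 0.27 and 0.38. The other pushed the holder's tab about 50 mm under the nose to the end stop. I then backed the pushing finger off the tab with the bar still down and lifted straight up.

**Last checks**
- **Fully home:** at the end the hand stopped advancing while the push force rose from about 5 to 14 N. No gap to the stop was visible.
- **After release:** in the wrist camera the tab stayed in place to within 0.2 mm when the bar came up.
- **Clip resting on the holder:** it read 0.177 to 0.183 in all three views, against the expected 0.19.
- **Robot clear:** the hand was about 16 cm above the bench with no noticeable force on the wrist.
- **Other things on the bench:** they look unmoved in the pictures; I did not measure them.

**Disagreements**
- **Camera positions:** the cameras differ by about 2 to 4 mm along the bay, so I judged "home" by the force rise and the visible contact.
- **Sag while pressing:** the hand dropped about 2 mm early in the push, taking the clip to about 0.38. I corrected this by raising the hand as I pushed on.

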